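# Chime over the public-address desk

## Robot

A 6-joint arm with a two-finger parallel gripper is mounted at the origin on the work surface. World frame = base frame: x ahead of the robot, y to its left, z up, the work surface at z = 0. Lengths are in mm, angles in rad, forces in N, time in s.
With the tool pointing down it reaches from about 375 to 825 mm from the base axis. Payload 5.5 kg.
Tool frame: the origin (TCP) lies between the finger pads; the fingertips stand finger_overhang ahead of it and the grasp point (between the pads) lies 11 mm behind it (finger_overhang is the distance from the TCP to the fingertips, in mm); z points along the fingers, y is the direction in which the jaws open and shut (so a half turn about z gives the same grasp; the last joint's range is limited). The gripper opens to 85 mm and grips with 20 to 120 N. Pads are 22 mm wide; open, the fingers measure 114 mm over their backs; the gripper's body (76 mm by 85 mm) begins 54 mm behind the grasp point. The pads swing forward as they close: fully open they stand 13 mm farther back than shut.
Start: joints at [-1.123, 0.314, -0.047, 1.21, 0, 1.571], TCP at [259.786, -540.838, 239.299] pointing down, gripper open.
Joint ranges: [-2.67, 2.67], [-0.69, 1.73], [-1.03, 1.25], [-2.08, 2.16], [-1.42, 1.45], [-3.14, 3.14]. Speed limits (rad/s): [2.39, 2.39, 3.01, 3.14, 3.14, 3.14].

## Interface

Orientations are given as a rotation vector (axis times angle).
In Python, from bench import read_state, read_camera, camera_params, hand_in, finger_overhang gives the robot as it stands. The module is installed in compiled form; this text tells all that it offers.
- The arm moves only by the tool carry_out, never from a script. Its argument "targets" is a list that holds one entry, the list of rows, each a list of 7 numbers: the turn, a rotation vector about the world's x, y, z in rad, then the shift along the world's x, y, z in m, then the finger opening in m, from 0 to 0.0854. In form: [[[ax, ay, az, tx, ty, tz, fingers], ...]]. A call has 1 to 10 rows; each row is the pose to reach, as a shift and turn from the pose commanded when the call began; what a row does not reach only later rows make up. A row lasts 1/10 s, in which the tool goes at most 50 mm and 8.59 degrees, less where a joint would pass 70% of its speed; a pose out of reach is approached as far as the arm can. A call with a gripper value outside its range is refused whole. The fingers move at their own pace and stop on an object; "newtons" is the grip in N (left out, the last holds). Time passes only in rows, so rows that repeat a pose let the fingers close. It gives the time, the measured TCP pose, the force and the opening at its end, in the units of the state.
- read_state(): the state, without advancing time (a new reading comes with each control period).
- read_camera(name): name is "scene" or "top"; returns (picture, depth): 420x560x3 uint8, red, green, blue; 420x560 float32, mm along the optical axis (not along the pixel's ray), 0 where there is no reading.
- camera_params(name): a dict with "fx", "fy", "cx", "cy" (pixels), "k1" (the pictures are not rectified: a ray, as slopes to the right and down, at radius r is drawn at 1 + k1 r^2 times it, then the intrinsics apply), "T" (4x4, takes a point from camera to world coordinates). Camera axes: x right, y down, z forward; pixel columns grow to the right and rows downward; lengths in mm; the calibration is good to about 2 mm. A picture is of the moment at which its call begins. camera_params takes no time and is no camera call.
- hand_in(): hands the job in, once; it reports no verdict.
The state is a dict: "clock": time; "joint_positions": joint angles; "dq": joint speeds; "joint_torque": joint torques, N m; "tcp_pos": TCP position; "ee_rot": TCP orientation; "ft_force": force on the tool from outside, world axes, zero at the start; "wrist_torque": the same for the moment, N m; "gripper_width": finger opening in mm.
Only numpy, scipy, OpenCV 4.12 (cv2) and the standard library are available. Lean on these libraries where they do the work, as an engineer would, in place of code of your own. Each camera call takes 0.05 s, during which the arm holds its last target.

## Task

Give the attention chime over the public-address system: pull the mixing desk's blue music fader all the way down to its stop (the end of its slot nearest the robot's side of the desk), then hold the bar key on the gooseneck microphone's base fully down for at least two seconds and let it go. After that push the blue fader back up to the level it stood at before you began. Leave the other faders and everything else on the counter as they are.

Things in the scene. Friction and masses are not known exactly. Their poses are not given: they have to be found in the camera images.
- music_cap (a point): centre of the blue fader cap (music): 28 mm long along its slot (x axis), 16 mm wide (y), 17 mm high (z up), top face 8.5 mm above this point, underside 8.5 mm below it and 3 mm clear of the desk's level grey panel. +x runs along the slot to the far end: up (louder); -x, towards the robot's side, is down. It only slides, needs about 1.5 N and stays where it is left. Can be pinched or pushed.
- music_fader (a joint): position of the blue fader in its slot, in m: 0 at the bottom stop (nearest the robot), 0.1 at the top stop; at the start it stands between 0.05 and 0.09
- white_cap (a point): centre of the white fader cap (another channel, to be left alone); same size and height as the blue cap, slides along its own slot
- yellow_cap (a point): centre of the yellow fader cap (another channel, to be left alone); same size and height as the blue cap, slides along its own slot
- red_cap (a point): centre of the red fader cap (another channel, to be left alone); same size and height as the blue cap, slides along its own slot
- console: fixed mixing desk 300 mm deep (x), 292 mm wide (y), origin under its centre; left or right of the microphone. Level panel 52 mm above the counter with four strips in any order, slots 60 mm apart, faders reaching from 85 mm to -x to 15 mm to +x of the centre. Knobs 16 mm high from 50 mm to +x, meter bridge 78 mm high along the +x edge, end cheeks 60 mm high; the rubber wrist pad along the -x edge is level with the panel.
- mic_station: fixed gooseneck microphone: off-white base 180 mm deep (x axis), 130 mm wide (y), 40 mm high, origin at the centre of its underside. The thin gooseneck rises 60 mm to +x of the origin and leans back to +x, its head 250 mm high, 110 mm to +x. The bar key lies 50 mm to -x of the origin.
- talk_top (a point): centre of the top face of the grey bar key with a red line on the microphone's base: 24 mm along x, 66 mm along y, top face 52 mm above the counter when released. z up.
- talk_key (a joint): how far the bar key is pressed, in m: 0 released, 0.006 fully down; a spring pushes it back, 1.2 N at the start of the travel, 5 N fully down
- mug_mid (a point): a blue mug, 82 mm across and 95 mm high, standing; this point is at half its height. Bystander.
- radio_mid (a point): a black handheld radio standing on its end, 36 x 58 x 125 mm with an antenna to 200 mm; this point is at half the case's height. Bystander.
- pot_mid (a point): a black pen pot with pens, 80 mm across, pot 95 mm high, pens to 150 mm; this point is at half the pot's height. Bystander.
- keys_mid (a point): a bunch of keys lying on an orange tag 70 x 34 x 6 mm; this point is the tag's centre. Bystander.
Mind the look-alikes: they are no part of the job. Several things have the shape of the mic_station; the one meant has the colours described above.

How it is judged (in metres and radians):
On the way, in this order (a step that is already met when the one before it is completed fails the run):
1. the blue music fader is down at its bottom stop (value of joint music_fader below 0.004 m), for 0.2 s.
2. the bar key is held fully down for two seconds while the blue fader stays at its bottom stop (value of joint talk_key above 0.0042 m and value of joint music_fader below 0.005 m), for 1.8 s.
At the end, for the whole second after the job is handed in: the blue fader is back within 8 mm of where it stood at the start and at rest, the bar key is released, and the white, yellow and red faders are within 8 mm of where they stood (distance of each of music_cap, white_cap, yellow_cap, red_cap from where it was at the start of the episode below 0.008 m and velocity of joint music_fader between -0.01 and 0.01 m/s and value of joint talk_key below 0.001 m); the robot touches nothing.
It fails at once if the white, yellow or red fader is shifted by more than 10 mm (distance of any of white_cap, yellow_cap, red_cap from where it was at the start of the episode above 0.01 m).
It fails at once if the mug, the radio, the pen pot or the bunch of keys is knocked over or shifted by more than 20 mm (distance of any of mug_mid, radio_mid, pot_mid, keys_mid from where it was at the start of the episode above 0.02 m).
It also fails if it takes over 72 s, if anything falls off the work surface, if the arm or the gripper's body presses on something with over 40 N, if the wrist force passes 120 N, or if a joint passes its speed limit or range.

## Working session

There is one attempt and no reset: what is moved stays moved. The work goes in short steps, Python scripts to look and compute and a tool call to move; the robot and the scene stay as the last step left them, time stands still between calls to the robot, and variables do not carry over. Pictures are saved under pics/ and viewed, and the job is handed in when it is done.

Besides the shell and the picture viewer there is one more tool, called as name([rows], argument=value, ...), one row to a line, values as JSON. carry_out: Moves the arm, as the interface text tells. Its arguments: {"type":"object","properties":{"targets":{"type":"array"},"newtons":{"type":"number"}},"required":["targets"]}

```bash
mkdir -p pics; cat > h.py <<'E'
import numpy as np,cv2
from bench import *
def save(n):
    for c in ("scene","top"):
        im,d=read_camera(c); np.savez(f"{n}_{c}.npz",im=im,d=d); cv2.imwrite(f"pics/{n}_{c}.png",im[:,:,::-1])
def load(n,c):
    z=np.load(f"{n}_{c}.npz"); return z["im"],z["d"]
def pt(c,u,v,z):
    p=camera_params(c); K=np.array([[p["fx"],0,p["cx"]],[0,p["fy"],p["cy"]],[0,0,1.]])
    r=cv2.undistortPoints(np.array([[[u,v]]],float),K,np.array([p["k1"],0,0,0,0.]))[0,0]
    return np.array(p["T"]),np.array([r[0],r[1],1.])
def bydepth(c,u,v,d):
    T,r=pt(c,u,v,0); return (T@np.append(r*d,1))[:3]
def byz(c,u,v,z):
    T,r=pt(c,u,v,0); w=T[:3,:3]@r; o=T[:3,3]; return o+w*(z-o[2])/w[2]
def crop(n,c,u0,u1,v0,v1,s,out):
    im,_=load(n,c); cv2.imwrite(f"pics/{out}.png",cv2.resize(im[v0:v1,u0:u1,::-1],None,fx=s,fy=s,interpolation=cv2.INTER_CUBIC))
E
python3 - <<'E'
from h import *
save("a"); print(read_state()); print(finger_overhang() if callable(finger_overhang) else finger_overhang)
for c in("scene","top"): print(camera_params(c))
E
```

```text
{'clock': 0.1, 'joint_positions': array([-1.12300310e+00,  3.14170603e-01, -4.79758669e-02,  1.21020674e+00,
       -5.95269514e-06,  1.57078782e+00]), 'dq': array([-8.22036997e-04, -3.52853510e-04,  9.56034100e-04,  1.32117865e-03,
        1.87859576e-03,  2.15827107e-05]), 'joint_torque': array([ 3.20140134e-04, -5.40765846e+01,  3.40542305e+01,  1.11817732e-02,
       -8.08650793e-05, -1.11563588e-05]), 'tcp_pos': array([ 259.56360993, -540.38340538,  238.51301927]), 'ee_rot': array([-3.06169566e+00, -6.97206131e-01,  5.51826720e-04]), 'ft_force': array([ 0.11256535,  0.2121181 , -0.53344549]), 'wrist_torque': array([ 0.00573793, -0.0130425 , -0.00270885]), 'gripper_width': 85.34503608539104}
8.0
{'fx': 389.72215859906964, 'fy': 389.72215859906964, 'cx': 280.8325516028818, 'cy': 210.54454619015306, 'k1': -0.09272285631134011, 'T': array([[ 3.16299040e-01,  5.32592008e-01, -7.85048196e-01,
         1.24603912e+03],
       [ 9.48652020e-01, -1.80868041e-01,  2.59511265e-01,
        -2.59751841e+02],
       [-3.77650340e-03, -8.26820721e-01, -5.62452872e-01,
         6.73394074e+02],
       [ 0.00000000e+00,  0.00000000e+00,  0.00000000e+00,
         1.00000000e+00]])}
{'fx': 449.7677188271753, 'fy': 449.7677188271753, 'cx': 288.49661902934474, 'cy': 205.71220194621472, 'k1': -0.07193023532004755, 'T': array([[-1.16229555e-02, -9.96873880e-01,  7.81496963e-02,
         3.43552970e+02],
       [-9.99870511e-01,  1.24565771e-02,  1.01879587e-02,
        -1.40442104e+00],
       [-1.11295877e-02, -7.80211626e-02, -9.96889578e-01,
         1.50711687e+03],
       [ 0.00000000e+00,  0.00000000e+00,  0.00000000e+00,
         1.00000000e+00]])}
```

View pics/a_scene.png

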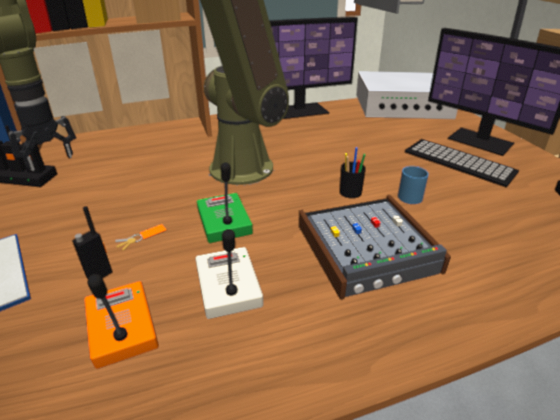

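View pics/a_top.png

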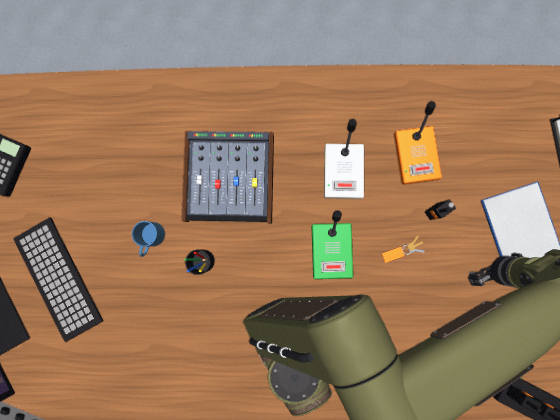

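Three gooseneck stations appear in the top view: off-white at (345,170), green at (333,250) and orange at (418,155). Only the white one matches "off-white base". The blue fader cap is at (236,181), between red (218,184) and yellow (255,182). I'll confirm both in enlarged crops.

```bash
python3 - <<'E'
from h import *
crop("a","top",180,280,125,225,6,"c1"); crop("a","top",315,375,115,205,6,"c2")
E
```

```text
(no output)
```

View pics/c1.png

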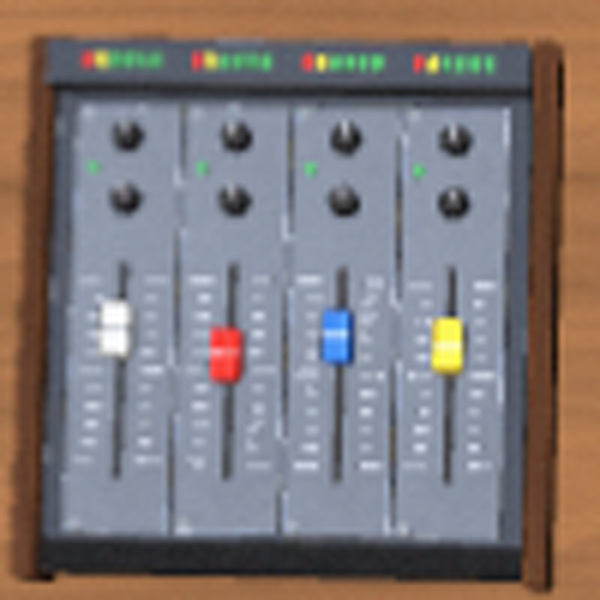

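View pics/c2.png

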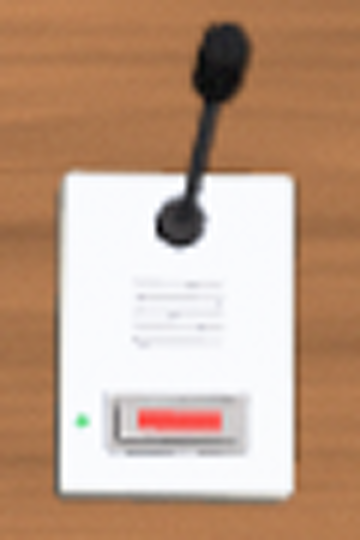

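The crops confirm it: the off-white station has a grey key with a red line, at about (344.5,195.5) in the top image. The blue cap is at about (236,181), with its slot tilted slightly. Now I'll measure both.

```bash
python3 - <<'E'
from h import *
im,d=load("a","top"); hsv=cv2.cvtColor(im,cv2.COLOR_RGB2HSV)
def f(c,u,v): return u/6-.5+c[0]+0.08,v/6-.5+c[1]+.08
C=(180,125)
for n,(u,v) in dict(white=(115,329),red=(226,355),blue=(337,337),yellow=(448,346)).items():
    a,b=f(C,u,v); print(n,a,b,byz("top",a,b,72).round(1),bydepth("top",a,b,d[round(b),round(a)]).round(1))
for n,(u,v) in dict(slot_t=(343,268),slot_b=(337,480),mid_wt=(123,262),mid_wb=(117,478),ys_t=(451,268),ys_b=(447,482)).items():
    a,b=f(C,u,v); print(n,byz("top",a,b,52).round(1),bydepth("top",a,b,d[round(b),round(a)]).round(1))
C=(315,115)
for n,(u,v) in dict(key=(180,421)).items():
    a,b=f(C,u,v); print(n,byz("top",a,b,52).round(1),bydepth("top",a,b,d[round(b),round(a)]).round(1))
for n,(u,v) in dict(tl=(65,175),tr=(294,176),bl=(58,493),br=(294,495)).items():
    a,b=f(C,u,v); print(n,byz("top",a,b,40).round(1))
crop("a","scene",300,450,190,300,5,"s1"); crop("a","scene",180,280,225,325,6,"s2")
E
```

```text
white 198.74666666666667 179.41333333333336 [545.  302.4  72. ] [544.7 302.1  73.5]
red 217.24666666666667 183.74666666666667 [530.  242.2  72. ] [530.3 242.6  69.6]
blue 235.74666666666667 180.74666666666667 [538.9 182.3  72. ] [539.  182.5  70.9]
yellow 254.2466666666667 182.24666666666667 [533.2 122.6  72. ] [533.2 122.6  72. ]
slot_t [579.5 181.6  52. ] [578.9 181.   56.1]
slot_b [463.5 185.   52. ] [463.4 185.   52.3]
mid_wt [584.7 302.5  52. ] [585.3 303.2  48.5]
mid_wb [466.1 305.2  52. ] [466.1 305.2  51.7]
ys_t [578.7 122.5  52. ] [578.6 122.4  52.6]
ys_b [461.6 125.3  52. ] [461.7 125.3  51.7]
key [ 523.8 -170.    52. ] [ 523.8 -170.    52.3]
tl [ 662.8 -111.    40. ]
tr [ 660.8 -237.5   40. ]
bl [ 486.6 -103.9   40. ]
br [ 483.9 -232.8   40. ]
```

View pics/s1.png

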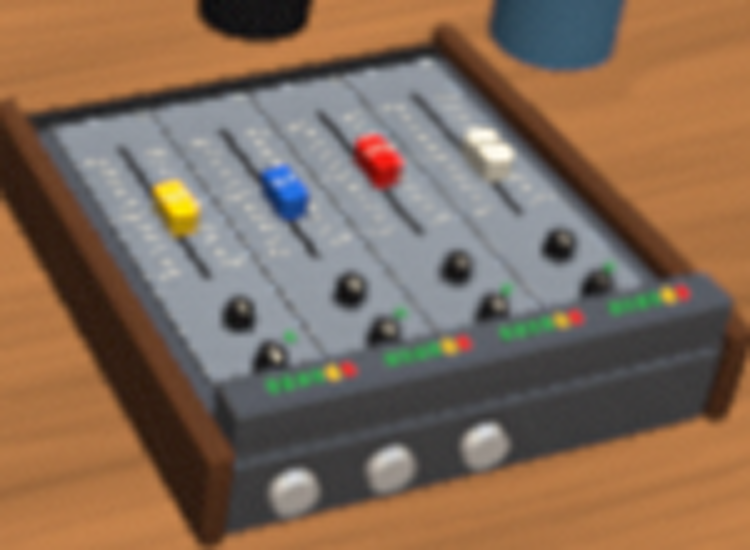

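View pics/s2.png

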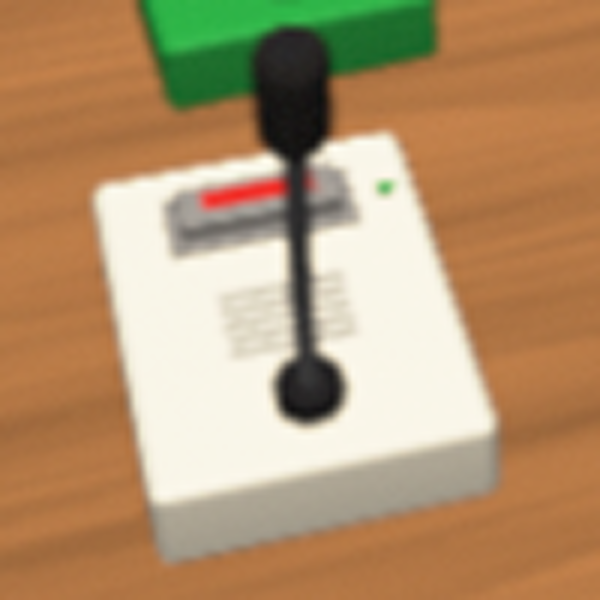

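carry_out([
  [[0,0,0,0,0,0.05,0.085],[0,0,0,0,0,0.1,0.085],[0,0,0,0,0,0.15,0.085],[0,0,0.14,0.016,0.042,0.16,0.085],[0,0,0.28,0.032,0.084,0.16,0.085],[0,0,0.42,0.048,0.126,0.16,0.085],[0,0,0.56,0.064,0.168,0.16,0.085],[0,0,0.7,0.08,0.21,0.16,0.085],[0,0,0.84,0.096,0.252,0.16,0.085],[0,0,0.98,0.112,0.294,0.16,0.085]],
])

```text
clock: 1.1
tcp_pos: [371.9, -245.1, 399.1]
ee_rot: [-2.369, -2.063, -0.0]
ft_force: [0.8, 0.1, 0.5]
gripper_width: 85.2
```

```bash
python3 - <<'E'
from h import *
s=read_state(); print(s["joint_positions"].round(3),s["tcp_pos"])
def f(c,u,v,k): return u/k-.5+c[0]+0.08,v/k-.5+c[1]+.08
for n,(u,v) in dict(blue=(285,180),red=(379,152),white=(489,142),yellow=(177,195)).items(): print(n,byz("scene",*f((300,190),u,v,5),72).round(1))
for n,(u,v) in dict(bt=(317,257),bb=(224,130)).items(): print(n,byz("scene",*f((300,190),u,v,5),52).round(1))
print("key",byz("scene",*f((180,225),258,194,6),52).round(1))
E
```

```text
[-0.583  0.002 -0.057  1.512  0.     1.126] [ 371.87378658 -245.05408073  399.06351237]
blue [536.  182.4  72. ]
red [529.8 241.7  72. ]
white [541.  302.9  72. ]
yellow [529.6 123.5  72. ]
bt [577.  181.7  52. ]
bb [459.3 186.7  52. ]
key [ 522.8 -169.8   52. ]
```

carry_out([
  [[0,0,0.14,0.0166,0.0429,0,0.085],[0,0,0.28,0.0332,0.0858,0,0.085],[0,0,0.42,0.0498,0.1287,0,0.085],[0,0,0.56,0.0664,0.1716,0,0.085],[0,0,0.7,0.083,0.2145,0,0.085],[0,0,0.84,0.0996,0.2574,0,0.085],[0,0,0.98,0.1162,0.3003,0,0.085],[0,0,1.12,0.1328,0.3432,0,0.085],[0,0,1.26,0.1494,0.3861,0,0.085],[0,0,1.4,0.166,0.429,0,0.085]],
])

```text
clock: 2.1
tcp_pos: [538.0, 184.1, 398.9]
ee_rot: [-0.481, -3.104, 0.001]
ft_force: [1.0, -0.3, -0.2]
gripper_width: 85.0
```

carry_out([
  [[0,0,0.14,0,0,-0.05,0.036],[0,0,0.284,0,0,-0.1,0.036],[0,0,0.284,0,0,-0.15,0.036],[0,0,0.284,0,0,-0.2,0.036],[0,0,0.284,0,0,-0.24,0.036],[0,0,0.284,0,0,-0.28,0.036],[0,0,0.284,0,0,-0.28,0.036],[0,0,0.284,0,0,-0.28,0.036]],
])

```text
clock: 2.9
tcp_pos: [537.3, 182.0, 119.4]
ee_rot: [-0.047, -3.139, 0.001]
ft_force: [0.4, 0.1, 0.7]
gripper_width: 35.9
```

```bash
python3 - <<'E'
from h import *
save("b"); s=read_state(); print(s["joint_positions"].round(3),s["tcp_pos"],s["ee_rot"],s["gripper_width"],s["ft_force"])
crop("b","scene",270,450,120,300,4,"s3")
E
```

```text
[ 0.327  0.328 -0.306  0.934  0.     0.356] [539.41872715 182.7020958  121.67541843] [4.67596405e-02 3.13812940e+00 1.74325302e-03] 36.09421869877506 [ 0.17406931 -0.36954671  0.74082361]
```

View pics/s3.png

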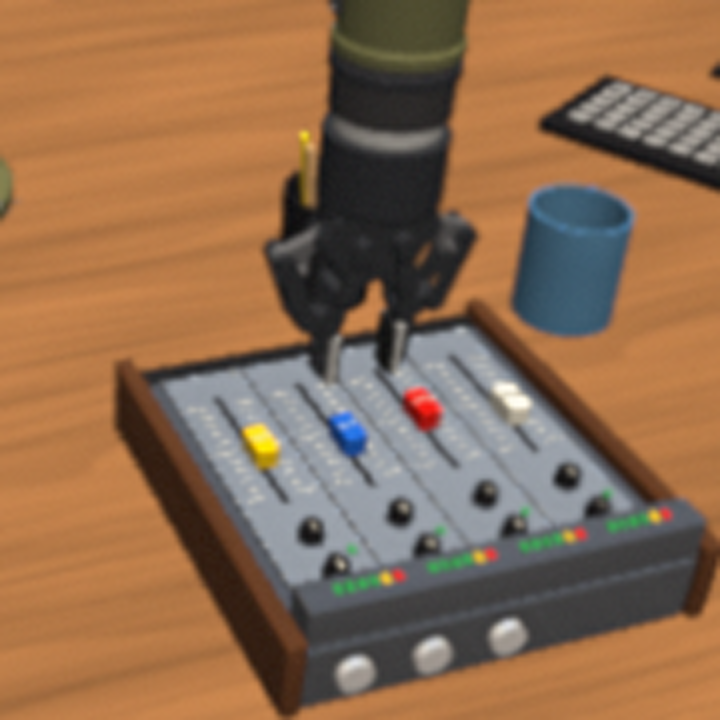

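```bash
python3 - <<'E'
from h import *
for z in (105,111,117):
  for p in ((330,380),(393,371)): print(z,byz("scene",p[0]/4+270-.4,p[1]/4+120-.4,z).round(1))
crop("b","top",180,280,125,225,6,"c3")
E
```

```text
105 [528.8 169.3 105. ]
105 [532.9 212.8 105. ]
111 [536.4 164.8 111. ]
111 [540.4 207.8 111. ]
117 [544.  160.3 117. ]
117 [547.9 202.8 117. ]
```

View pics/c3.png

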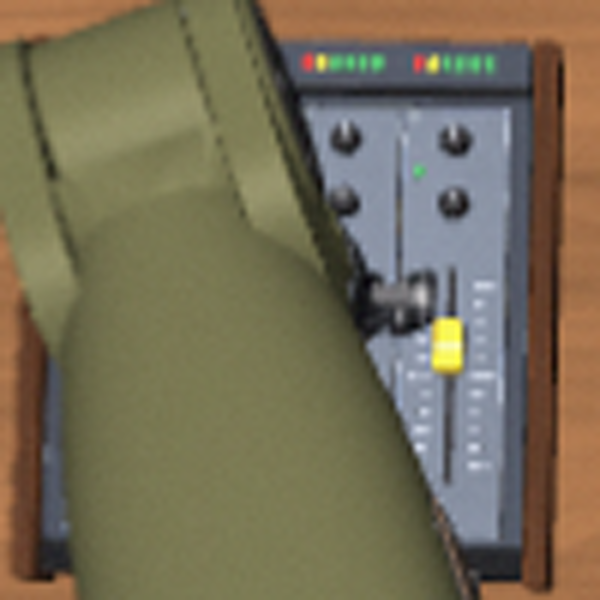

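The scene picture shows the fingers straddling the blue cap's y, with tips near (352,214) and (368,212). Descending.

carry_out([
  [[0,0,0,0,0,-0.02,0.036],[0,0,0,0,0,-0.035,0.036],[0,0,0,0,0,-0.046,0.036],[0,0,0,0,0,-0.052,0.036],[0,0,0,0,0,-0.052,0.036],[0,0,0,0,0,-0.052,0.036]],
])

```text
clock: 3.6
tcp_pos: [538.4, 182.4, 68.2]
ee_rot: [0.047, 3.14, 0.001]
ft_force: [-0.1, 0.3, 0.3]
gripper_width: 35.9
```

```bash
python3 - <<'E'
from h import *
save("c"); crop("c","scene",310,410,180,260,7,"s4")
E
```

```text
(no output)
```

View pics/s4.png

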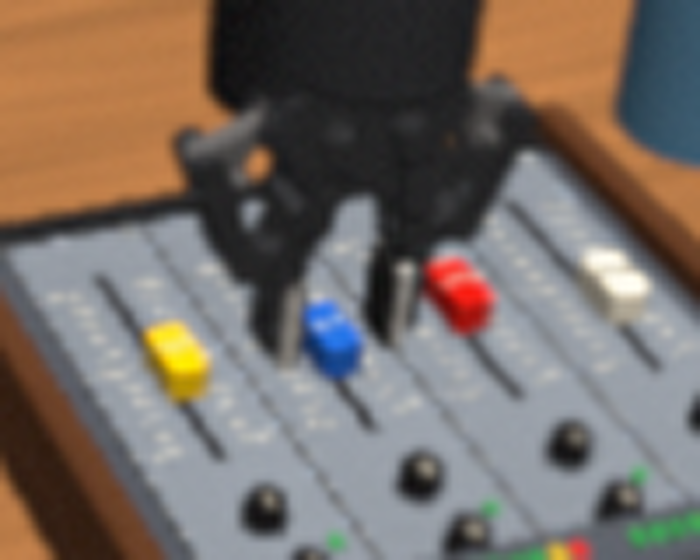

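The picture shows the pads either side of the blue cap at crop (333,335), and the red cap clear of the right finger. Pinching now.

carry_out([
  [[0,0,0,0,0,0,0.026],[0,0,0,0,0,0,0.02],[0,0,0,0,0,0,0.01],[0,0,0,0,0,0,0.01],[0,0,0,0,0,0,0.01],[0,0,0,0,0,0,0.01]],
], newtons=20)

```text
clock: 4.3
tcp_pos: [538.0, 182.3, 67.7]
ee_rot: [0.047, 3.141, 0.0]
ft_force: [-1.3, 0.1, 4.6]
gripper_width: 14.9
```

```bash
python3 - <<'E'
from h import *
for i in range(1):
  s=read_state(); print(s["tcp_pos"],s["ft_force"],s["gripper_width"])
save("d"); crop("d","scene",310,410,180,260,7,"s5")
E
```

```text
[538.04138964 182.29764164  67.68129935] [-1.33598147  0.14268421  4.60557925] 14.872292626218385
```

View pics/s5.png

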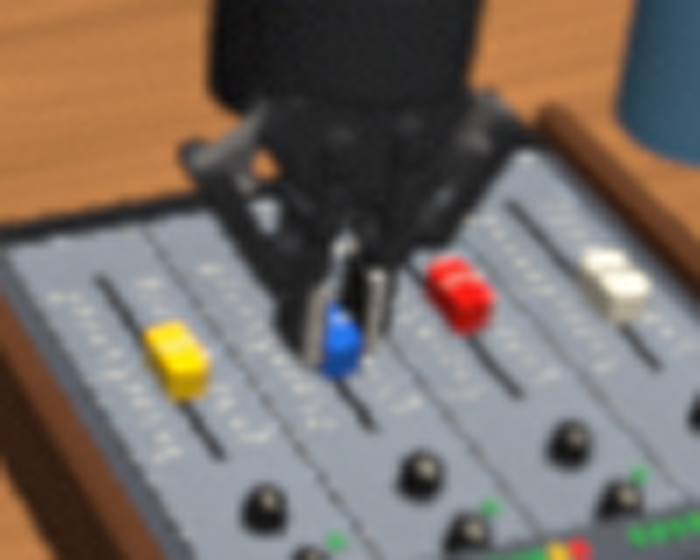

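carry_out([
  [[0,0,0,-0.005,0.0002,0,0.01],[0,0,0,-0.013,0.0004,0,0.01],[0,0,0,-0.022,0.0007,0,0.01],[0,0,0,-0.031,0.0009,0,0.01],[0,0,0,-0.04,0.0012,0,0.01],[0,0,0,-0.048,0.0014,0,0.01],[0,0,0,-0.054,0.0016,0,0.01],[0,0,0,-0.058,0.0017,0,0.01],[0,0,0,-0.058,0.0017,0,0.01]],
])

```text
clock: 5.3
tcp_pos: [478.5, 184.1, 67.6]
ee_rot: [-0.046, -3.141, -0.001]
ft_force: [-1.3, 0.1, 8.3]
gripper_width: 15.4
```

```bash
python3 - <<'E'
from h import *
s=read_state(); print(s["tcp_pos"],s["ft_force"],s["gripper_width"])
save("e"); crop("e","scene",310,410,180,260,7,"s6")
E
```

```text
[478.50187722 184.09629524  67.63883568] [-1.31062566  0.07967941  8.3262629 ] 15.398709029823497
```

View pics/s6.png

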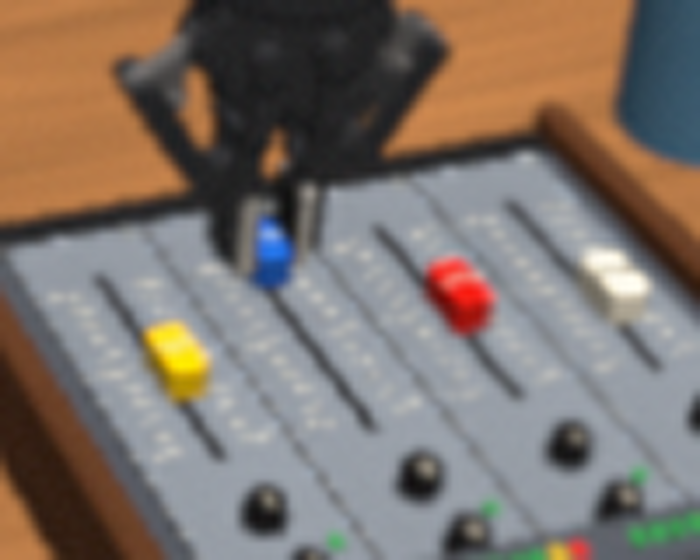

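carry_out([
  [[0,0,0,-0.003,0.0001,0,0.01],[0,0,0,-0.006,0.0002,0,0.01],[0,0,0,-0.008,0.0002,0,0.01],[0,0,0,-0.008,0.0002,0,0.01]],
])

```text
clock: 5.8
tcp_pos: [471.0, 184.3, 67.6]
ee_rot: [0.046, 3.141, 0.001]
ft_force: [0.6, 0.8, 6.9]
gripper_width: 15.6
```

carry_out([
  [[0,0,0,-0.001,0,0,0.01],[0,0,0,-0.002,0,0,0.01],[0,0,0,-0.002,0,0,0.01]],
])

```text
clock: 6.1
tcp_pos: [469.6, 184.4, 67.6]
ee_rot: [0.046, 3.14, 0.001]
ft_force: [1.3, 1.3, 5.7]
gripper_width: 15.2
```

carry_out([
  [[0,0,0,-0.001,0,0,0.01],[0,0,0,-0.002,0,0,0.01],[0,0,0,-0.002,0,0,0.01]],
])

```text
clock: 6.4
tcp_pos: [469.6, 184.4, 67.7]
ee_rot: [0.047, 3.137, 0.001]
ft_force: [7.6, 1.0, 0.4]
gripper_width: 15.6
```

The arm met the stop: Fx rose to 7.6 N with the TCP halted at x=469.6, after about 68.5 mm of travel. Holding briefly, then releasing and rising.

carry_out([
  [[0,0,0,0,0,0,0.01],[0,0,0,0,0,0,0.01],[0,0,0,0.001,0,0,0.036],[0,0,0,0.001,0,0,0.036],[0,0,0,0.001,0,0,0.036],[0,0,0,0.001,0,0,0.036]],
])

```text
clock: 7.0
tcp_pos: [467.9, 183.8, 66.8]
ee_rot: [-0.047, -3.14, 0.001]
ft_force: [0.2, 0.6, -0.1]
gripper_width: 35.7
```

carry_out([
  [[0,0,0,0,0,0.02,0.036],[0,0,0,0,0,0.05,0.036],[0,0,0,0,0,0.1,0.036],[0,0,0,0,-0.04,0.15,0.036],[0,0,0,0,-0.08,0.2,0.036],[0,0,0,0,-0.12,0.24,0.036],[0,0,0,0,-0.16,0.28,0.036],[0,0,0,0,-0.2,0.3,0.036],[0,0,0,0,-0.24,0.31,0.036],[0,0,0,0,-0.24,0.31,0.036]],
])

```text
clock: 8.0
tcp_pos: [468.8, -58.7, 379.4]
ee_rot: [0.05, 3.139, -0.002]
ft_force: [0.6, -0.0, -0.9]
gripper_width: 35.8
```

```bash
python3 - <<'E'
from h import *
s=read_state(); print(s["joint_positions"].round(3),s["tcp_pos"],s["ft_force"],s["gripper_width"])
save("f"); crop("f","scene",310,410,180,260,7,"s7"); crop("f","top",180,280,125,225,6,"c7")
E
```

```text
[-1.240e-01  4.800e-02 -5.300e-02  1.467e+00 -1.000e-03 -9.200e-02] [468.82457732 -58.72502771 379.43322721] [ 0.61362829 -0.02152411 -0.93301035] 35.847043242069674
```

View pics/s7.png

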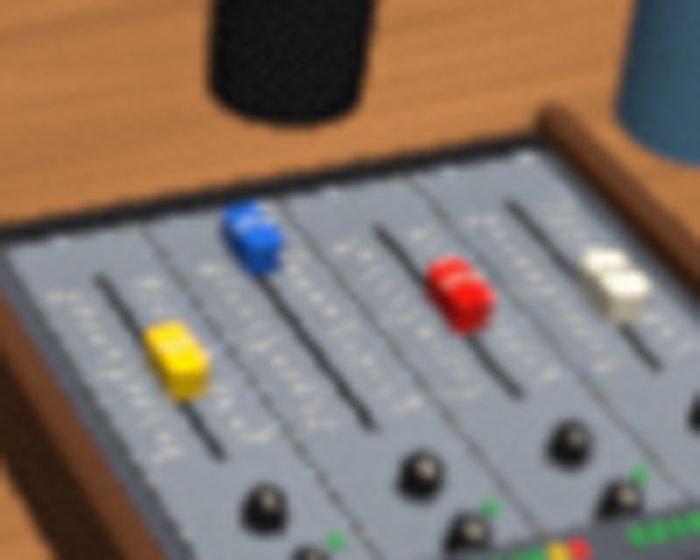

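View pics/f_top.png

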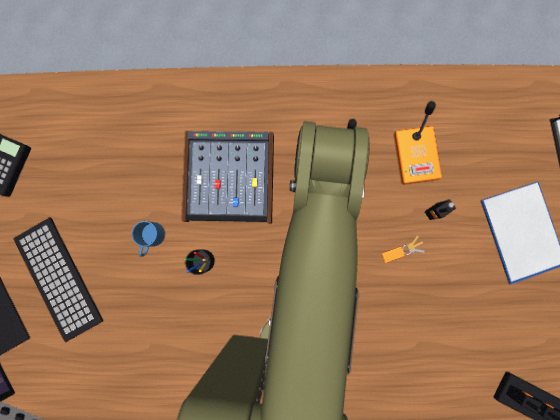

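```bash
python3 - <<'E'
from h import *
def blue(n,c):
    im,d=load(n,c); h=cv2.cvtColor(im,cv2.COLOR_RGB2HSV)
    m=cv2.inRange(h,(105,150,90),(122,255,255))
    if c=="top": m[:125]=0;m[225:]=0;m[:,:185]=0;m[:,275:]=0
    else: m[:195]=0;m[300:]=0;m[:,:320]=0;m[:,395:]=0
    v,u=np.nonzero(m); return len(u),byz(c,u.mean(),v.mean(),70 if c=="top" else 66).round(1)
for c in("top","scene"): print(c,blue("a",c),blue("f",c))
im,d=load("a","top")
print("greenhead",[ (u,v,bydepth("top",u,v,d[v,u]).round(0).tolist()) for u,v in ((337,214),(337,217),(336,222),(334,228))])
print("whitehead",[ (u,v,bydepth("top",u,v,d[v,u]).round(0).tolist()) for u,v in ((352,125),(350,135),(345,151))])
im,d=load("a","scene")
print([ (u,v,bydepth("scene",u,v,d[v,u]).round(0).tolist()) for u,v in ((226,168),(226,175),(226,190))])
E
```

```text
top (32, array([539.1, 181.6,  70. ])) (32, array([471.8, 185. ,  70. ]))
scene (57, array([538.7, 181.4,  66. ])) (45, array([470.2, 183.8,  66. ]))
greenhead [(337, 214, [417.0, -124.0, 246.0]), (337, 217, [409.0, -125.0, 243.0]), (336, 222, [398.0, -128.0, 178.0]), (334, 228, [382.0, -127.0, 120.0])]
whitehead [(352, 125, [672.0, -173.0, 243.0]), (350, 135, [660.0, -176.0, 173.0]), (345, 151, [632.0, -172.0, 67.0])]
[(226, 168, [427.0, -126.0, 239.0]), (226, 175, [424.0, -127.0, 219.0]), (226, 190, [397.0, -126.0, 160.0])]
```

View pics/d_scene.png

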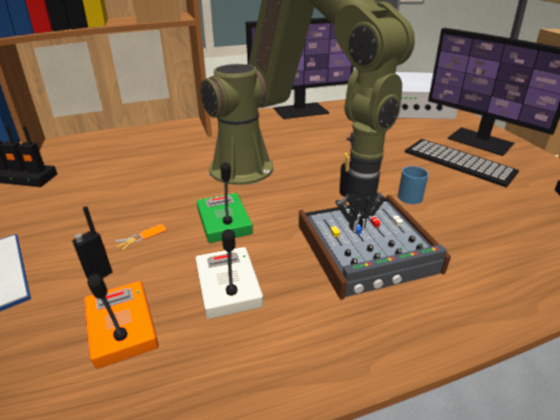

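```bash
python3 - <<'E'
from h import *
im,d=load("d","top")
P=np.array([[*bydepth("top",u,v,d[v,u]),u,v] for v in range(150,400,3) for u in range(180,330,3) if d[v,u]>0])
P=P[P[:,2]>160]
# along arm direction from base
a=np.arctan2(182.3,538); r=P[:,0]*np.cos(a)+P[:,1]*np.sin(a); t=-P[:,0]*np.sin(a)+P[:,1]*np.cos(a)
for lo in range(250,660,20):
    m=(r>lo)&(r<lo+20)&(abs(t)<120)
    if m.sum()>3: print(lo,"zmax",P[m,2].max().round(),"t",t[m].min().round(),t[m].max().round())
im,d=load("d","scene")
print("underside pts in scene:")
for u,v in ((355,130),(350,150),(330,100),(300,60),(320,80),(355,110)): print(u,v,im[v,u],bydepth("scene",u,v,d[v,u]).round(0))
E
```

```text
Traceback (most recent call last):
  File "h.py", line 13, in bydepth
    T,r=pt(c,u,v,0); return (T@np.append(r*d,1))[:3]
        ~~^^^^^^^^^
  File "h.py", line 9, in pt
    p=camera_params(c); K=np.array([[p["fx"],0,p["cx"]],[0,p["fy"],p["cy"]],[0,0,1.]])
ValueError: time passes only in moves, steps and waits
```

The scene picture shows the wrist column standing tall and upright. The green microphone's head (about x 425, y -126, z 250) is roughly 100 mm from the tool axis at the white key, so there is room to press. Moving above the key with the fingers shut.

carry_out([
  [[0,0,0,0.02,-0.04,0,0.0],[0,0,0,0.04,-0.08,0,0.0],[0,0,0,0.054,-0.113,0,0.0],[0,0,0,0.054,-0.113,-0.04,0.0],[0,0,0,0.054,-0.113,-0.09,0.0],[0,0,0,0.054,-0.113,-0.14,0.0],[0,0,0,0.054,-0.113,-0.19,0.0],[0,0,0,0.054,-0.113,-0.23,0.0],[0,0,0,0.054,-0.113,-0.26,0.0],[0,0,0,0.054,-0.113,-0.28,0.0]],
])

```text
clock: 9.1
tcp_pos: [520.5, -167.0, 93.8]
ee_rot: [-0.045, -3.137, -0.003]
ft_force: [0.4, -0.1, 0.1]
gripper_width: -0.1
```

carry_out([
  [[0,0,0,0,0,0,0.0],[0,0,0,0,0,0,0.0]],
])

```text
clock: 9.3
tcp_pos: [522.4, -168.1, 97.1]
ee_rot: [-0.046, -3.14, -0.001]
ft_force: [-0.0, 0.4, 0.6]
gripper_width: 0.3
```

```bash
python3 - <<'E'
from h import *
s=read_state(); print(s["tcp_pos"],s["ft_force"],s["gripper_width"])
save("g"); crop("g","scene",170,290,190,310,5,"s8")
E
```

```text
[ 522.41215421 -168.05294982   97.13171864] [-0.03016449  0.3934674   0.62997616] 0.33337352756475824
```

View pics/s8.png

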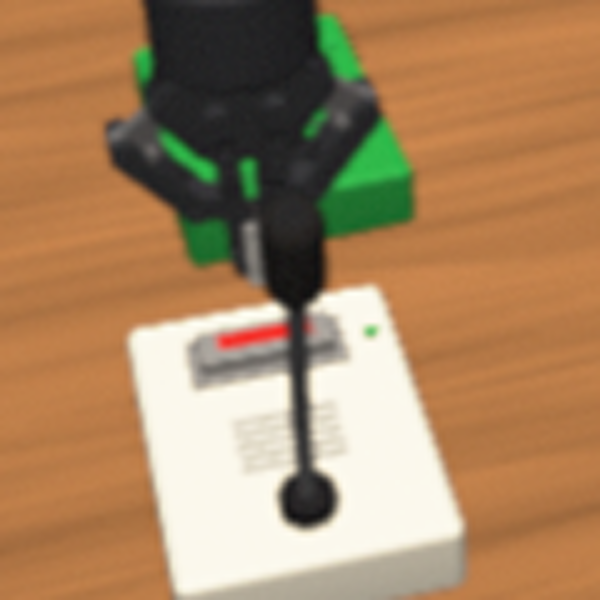

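Fingertips are shut above the key, at crop (265,280), with the key at (265,340). Lowering to just above contact, then pressing in small steps.

carry_out([
  [[0,0,0,0,0,-0.015,0.0],[0,0,0,0,0,-0.026,0.0],[0,0,0,0,0,-0.033,0.0],[0,0,0,0,0,-0.033,0.0],[0,0,0,0,0,-0.033,0.0]],
])

```text
clock: 9.9
tcp_pos: [522.9, -169.0, 64.6]
ee_rot: [0.047, 3.141, 0.0]
ft_force: [-0.2, 0.4, 0.5]
gripper_width: 0.0
```

```bash
python3 - <<'E'
from h import *
s=read_state(); print(s["tcp_pos"],s["ft_force"],s["gripper_width"])
save("i"); crop("i","scene",170,290,190,310,5,"s9")
E
```

```text
[ 522.90402363 -168.97082886   64.56411116] [-0.18895582  0.43375906  0.51929736] 0.016479123063769363
```

View pics/s9.png

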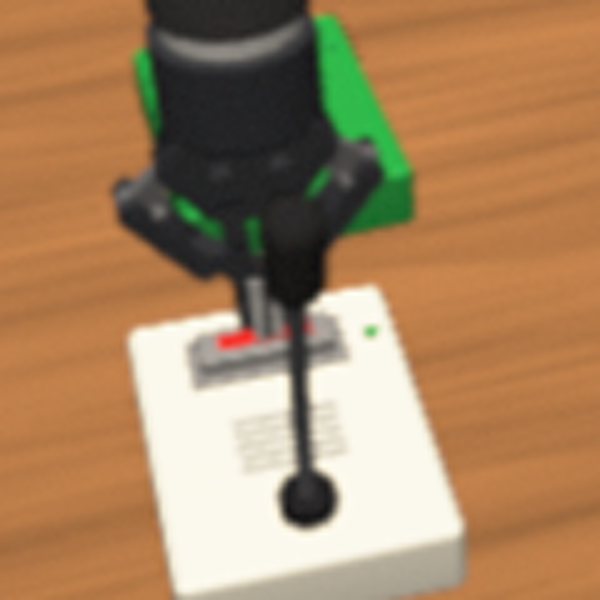

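Tips are over the middle of the key. Pressing.

carry_out([
  [[0,0,0,0,0,-0.003,0.0],[0,0,0,0,0,-0.005,0.0],[0,0,0,0,0,-0.007,0.0],[0,0,0,0,0,-0.007,0.0]],
])

```text
clock: 10.4
tcp_pos: [523.1, -169.0, 57.4]
ee_rot: [0.047, 3.141, -0.0]
ft_force: [0.4, 0.6, 2.9]
gripper_width: 0.3
```

carry_out([
  [[0,0,0,0,0,-0.002,0.0],[0,0,0,0,0,-0.003,0.0],[0,0,0,0,0,-0.003,0.0]],
])

```text
clock: 10.7
tcp_pos: [523.1, -169.0, 54.5]
ee_rot: [0.047, 3.141, -0.0]
ft_force: [0.2, -0.7, 4.6]
gripper_width: 0.1
```

carry_out([
  [[0,0,0,0,0,-0.001,0.0],[0,0,0,0,0,-0.002,0.0],[0,0,0,0,0,-0.002,0.0]],
])

```text
clock: 11.0
tcp_pos: [523.2, -169.1, 53.8]
ee_rot: [0.047, 3.14, -0.001]
ft_force: [-3.3, 0.4, 16.8]
gripper_width: 0.4
```

The key has bottomed out, at 16.8 N with the TCP stopped. Holding it for more than 2 s.

carry_out([
  [[0,0,0,0,0,0,0.0],[0,0,0,0,0,0,0.0],[0,0,0,0,0,0,0.0],[0,0,0,0,0,0,0.0],[0,0,0,0,0,0,0.0],[0,0,0,0,0,0,0.0],[0,0,0,0,0,0,0.0],[0,0,0,0,0,0,0.0],[0,0,0,0,0,0,0.0],[0,0,0,0,0,0,0.0]],
])

```text
clock: 12.0
tcp_pos: [523.2, -169.1, 53.8]
ee_rot: [0.047, 3.14, -0.001]
ft_force: [-3.3, 1.4, 16.2]
gripper_width: -0.3
```

carry_out([
  [[0,0,0,0,0,0,0.0],[0,0,0,0,0,0,0.0],[0,0,0,0,0,0,0.0],[0,0,0,0,0,0,0.0],[0,0,0,0,0,0,0.0],[0,0,0,0,0,0,0.0],[0,0,0,0,0,0,0.0],[0,0,0,0,0,0,0.0],[0,0,0,0,0,0,0.0],[0,0,0,0,0,0,0.0]],
])

```text
clock: 13.0
tcp_pos: [523.2, -169.1, 53.8]
ee_rot: [0.047, 3.14, -0.001]
ft_force: [-3.7, 1.3, 15.6]
gripper_width: -0.2
```

carry_out([
  [[0,0,0,0,0,0,0.0],[0,0,0,0,0,0,0.0],[0,0,0,0,0,0,0.0],[0,0,0,0,0,0,0.0]],
])

```text
clock: 13.4
tcp_pos: [523.2, -169.1, 53.8]
ee_rot: [0.047, 3.14, -0.001]
ft_force: [-3.3, 1.4, 16.7]
gripper_width: -0.4
```

```bash
python3 - <<'E'
from h import *
save("j"); crop("j","top",180,280,125,225,6,"c10"); crop("j","scene",170,400,160,310,3,"s10")
E
```

```text
(no output)
```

View pics/s10.png

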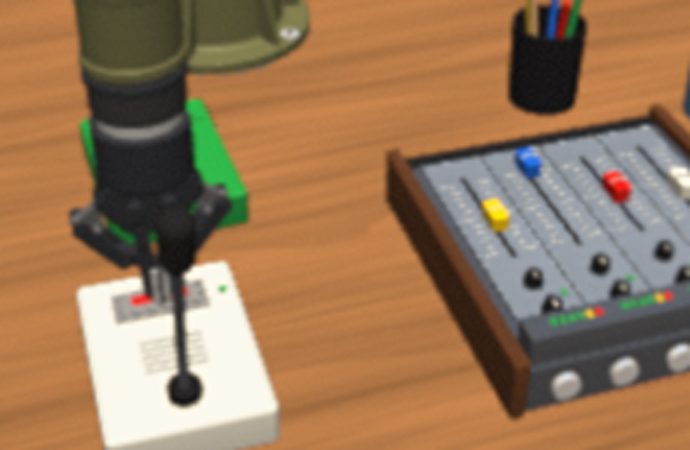

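The picture shows the key sunk into its frame and the blue fader still at its bottom end. Releasing and going back to the desk.

carry_out([
  [[0,0,0,0,0,0.01,0.0],[0,0,0,0,0,0.04,0.0],[0,0,0,0,0,0.09,0.0],[0,0,0,0,0,0.14,0.0],[0,0,0,0,0,0.19,0.0],[0,0,0,0,0,0.24,0.0],[0,0,0,0,0,0.29,0.0],[0,0,0,0,0,0.325,0.0],[0,0,0,-0.01,0.045,0.325,0.0],[0,0,0,-0.02,0.09,0.325,0.036]],
])

```text
clock: 14.5
tcp_pos: [503.0, -78.8, 378.1]
ee_rot: [0.051, 3.14, 0.0]
ft_force: [-0.2, 1.0, 0.1]
gripper_width: 13.6
```

carry_out([
  [[0,0,0,-0.006,0.045,0,0.036],[0,0,0,-0.012,0.09,0,0.036],[0,0,0,-0.018,0.135,0,0.036],[0,0,0,-0.024,0.18,0,0.036],[0,0,0,-0.03,0.225,0,0.036],[0,0,0,-0.033,0.263,-0.02,0.036],[0,0,0,-0.033,0.263,-0.07,0.036],[0,0,0,-0.033,0.263,-0.12,0.036],[0,0,0,-0.033,0.263,-0.17,0.036],[0,0,0,-0.033,0.263,-0.22,0.036]],
])

```text
clock: 15.5
tcp_pos: [468.9, 184.0, 155.2]
ee_rot: [-0.046, -3.141, 0.0]
ft_force: [0.7, 0.4, -0.3]
gripper_width: 36.3
```

carry_out([
  [[0,0,0,0,0,-0.03,0.036],[0,0,0,0,0,-0.05,0.036],[0,0,0,0,0,-0.05,0.036],[0,0,0,0,0,-0.05,0.036]],
])

```text
clock: 15.9
tcp_pos: [469.4, 183.9, 107.4]
ee_rot: [-0.047, -3.14, 0.001]
ft_force: [-0.2, 0.1, 0.4]
gripper_width: 35.9
```

```bash
python3 - <<'E'
from h import *
s=read_state(); print(s["tcp_pos"],s["ee_rot"],s["ft_force"],s["gripper_width"])
save("k"); crop("k","scene",310,410,180,260,7,"s11")
E
```

```text
[469.43936987 183.94091119 107.4057011 ] [-4.67767018e-02 -3.14014626e+00  6.64999516e-04] [-0.18632705  0.08879936  0.44781716] 35.88450744915861
```

View pics/s11.png

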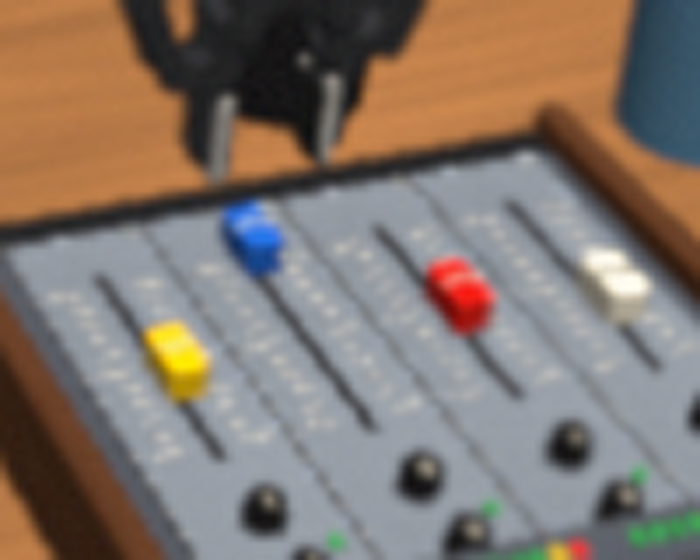

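carry_out([
  [[0,0,0,0,0,-0.02,0.036],[0,0,0,0,0,-0.033,0.036],[0,0,0,0,0,-0.04,0.036],[0,0,0,0,0,-0.04,0.036],[0,0,0,0,0,-0.04,0.024],[0,0,0,0,0,-0.04,0.01],[0,0,0,0,0,-0.04,0.01],[0,0,0,0,0,-0.04,0.01],[0,0,0,0,0,-0.04,0.01]],
], newtons=20)

```text
clock: 16.9
tcp_pos: [470.4, 184.3, 68.0]
ee_rot: [0.047, 3.14, 0.001]
ft_force: [-0.4, 1.1, 4.9]
gripper_width: 15.4
```

carry_out([
  [[0,0,0,0.005,-0.0002,0,0.01],[0,0,0,0.014,-0.0004,0,0.01],[0,0,0,0.023,-0.0007,0,0.01],[0,0,0,0.032,-0.0009,0,0.01],[0,0,0,0.041,-0.0012,0,0.01],[0,0,0,0.05,-0.0015,0,0.01],[0,0,0,0.059,-0.0018,0,0.01],[0,0,0,0.065,-0.0019,0,0.01],[0,0,0,0.068,-0.002,0,0.01],[0,0,0,0.068,-0.002,0,0.01]],
])

```text
clock: 17.9
tcp_pos: [539.1, 182.3, 68.0]
ee_rot: [0.047, 3.139, 0.001]
ft_force: [0.6, -0.1, 4.1]
gripper_width: 15.4
```

carry_out([
  [[0,0,0,0,0,0,0.01],[0,0,0,0,0,0,0.036],[0,0,0,0,0,0,0.036],[0,0,0,0,0,0,0.036],[0,0,0,0,0,0,0.036]],
])

```text
clock: 18.4
tcp_pos: [537.3, 182.0, 66.9]
ee_rot: [-0.047, -3.14, 0.0]
ft_force: [0.6, 0.3, 0.5]
gripper_width: 36.3
```

carry_out([
  [[0,0,0,0,0,0.02,0.036],[0,0,0,0,0,0.05,0.036],[0,0,0,0,0,0.1,0.036],[0,0,0,-0.01,-0.04,0.15,0.036],[0,0,0,-0.02,-0.08,0.19,0.036],[0,0,0,-0.03,-0.12,0.23,0.036],[0,0,0,-0.04,-0.16,0.27,0.036],[0,0,0,-0.05,-0.2,0.3,0.036],[0,0,0,-0.06,-0.24,0.31,0.036],[0,0,0,-0.06,-0.24,0.31,0.036]],
])

```text
clock: 19.4
tcp_pos: [477.3, -60.4, 379.7]
ee_rot: [0.049, 3.138, -0.002]
ft_force: [0.7, -0.0, -0.1]
gripper_width: 36.1
```

```bash
python3 - <<'E'
from h import *
s=read_state(); print(s["tcp_pos"],s["ft_force"],s["gripper_width"])
save("l"); crop("l","scene",310,410,180,260,7,"s12")
def col(n,c,lo,hi):
    im,d=load(n,c); h=cv2.cvtColor(im,cv2.COLOR_RGB2HSV)
    m=cv2.inRange(h,lo,hi)
    if c=="top": m[:160]=0;m[212:]=0;m[:,:190]=0;m[:,268:]=0
    else: m[:195]=0;m[247:]=0;m[:,:325]=0;m[:,395:]=0
    v,u=np.nonzero(m); return len(u),byz(c,u.mean(),v.mean(),70 if c=="top" else 66).round(1)
for c in("top","scene"):
  for nm,lo,hi in (("blue",(105,150,90),(122,255,255)),("yellow",(22,150,120),(32,255,255)),("red",(0,180,120),(6,255,255))):
    print(c,nm,*[col(n,c,lo,hi) for n in "al"])
E
```

```text
[477.29685082 -60.36821098 379.66248572] [ 0.69512373 -0.00513264 -0.09289319] 36.13325594648879
top blue (32, array([539.1, 181.6,  70. ])) (33, array([539.5, 181.4,  70. ]))
top yellow (30, array([533.6, 123. ,  70. ])) (30, array([533.6, 123. ,  70. ]))
top red (23, array([530.5, 241.7,  70. ])) (23, array([530.5, 241.7,  70. ]))
scene blue (57, array([538.7, 181.4,  66. ])) (55, array([539.7, 181. ,  66. ]))
scene yellow (59, array([533. , 121.9,  66. ])) (59, array([532.5, 121.9,  66. ]))
scene red (40, array([530.9, 242.1,  66. ])) (41, array([530.5, 242. ,  66. ]))
```

View pics/s12.png

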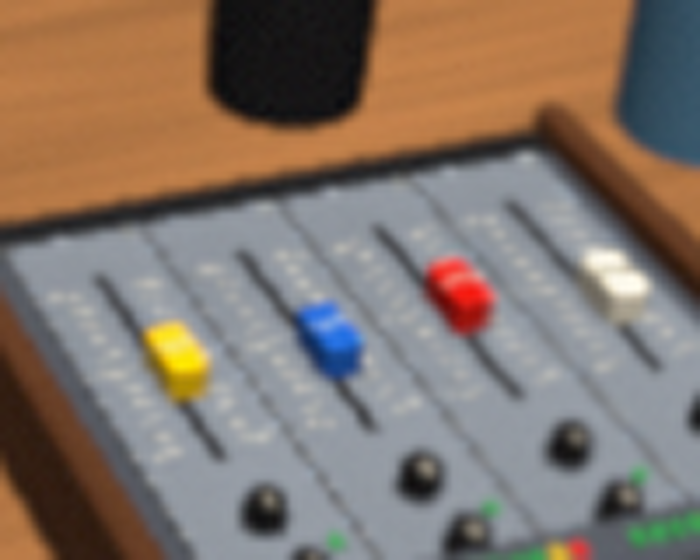

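View pics/l_top.png

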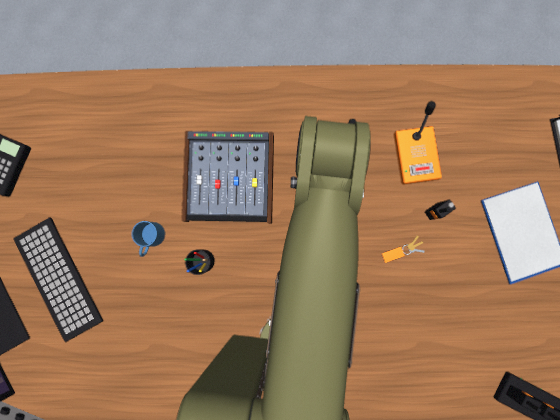

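The blue cap is back at about (236,181), within 1 mm of where it started, and nothing else appears to have moved. The arm is clear of everything, so I'm handing in.

```bash
python3 -c "
from bench import *
s=read_state();print(s['dq'].round(3),s['ft_force'].round(1));print(hand_in())"
```

```text
[ 0.053  0.025 -0.041 -0.036  0.033  0.042] [-0.4  0.6  0.1]
the job is handed in; nothing more can be done
None
```

The chime sequence is done and the job is handed in; no verdict came back, so the results below are from my own checks.

- **Fader down:** I pinched the blue fader and pulled it about 68 mm to its bottom stop. Contact showed as a 7.6 N rise with the arm halted.
- **Bar key:** I pressed the key on the off-white microphone base until it bottomed out, at about 16 N with the fingertips 6 mm below the released height. I held it about 2.4 s and let it go. The fader still looked to be at its bottom stop in a picture taken during the hold.
- **Fader back up:** I moved the blue fader up again. Both cameras put it within about 1 mm of where it started.
- **Everything else:** The red and yellow faders measured within 0.5 mm of their start positions. I checked the white fader, mug, pen pot, radio and keys only by eye, and they looked unmoved.
- **At hand-in:** The arm was raised clear, with the force reading at noise level. The clock stood at about 19.5 s of the 72 s allowed.

No check failed. The camera estimates of the fader's travel (67.3 and 68.5 mm) differed by about 1 mm. I did not look at the key again after letting it go; I only know the fingers lifted clear of it.

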